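Find the full tin of screws by feel

ROBOT

A 6-joint arm with a two-finger parallel gripper is mounted at the origin on a cart in front of the work surface, level with it; the furniture and walls round the work are solid. World frame = base frame: x ahead of the robot, y to its left, z up, the work surface at z = 0. Lengths are in mm, angles in rad, forces in N, time in s.
With the tool pointing down it reaches from about 275 to 750 mm from the base axis. Payload 10.2 kg.
Tool frame: the origin (TCP) lies between the finger pads; the fingertips stand 11 mm ahead of it and the grasp point (between the pads) lies 8 mm behind it (ctrl.tip_extent is the distance from the TCP to the fingertips, in mm); z points along the fingers, y is the direction in which the jaws open and shut (so a half turn about z gives the same grasp; the last joint's range is limited). The gripper opens to 85 mm and grips with 20 to 120 N. Pads are 22 mm wide; open, the fingers measure 114 mm over their backs; the gripper's body (76 mm by 85 mm) begins 54 mm behind the grasp point. The pads swing forward as they close: fully open they stand 13 mm farther back than shut.
Start: joints at [-0.223, 0.313, 1.498, -0, 1.331, -0.223], TCP at [525.006, -0.014, 242.294] pointing down, gripper open.
Joint ranges: [-2.94, 2.94], [-0.97, 2.17], [0.19, 2.56], [-1.23, 4.37], [0.02, 3.11], [-2.88, 2.88]. Speed limits (rad/s): [2.39, 2.39, 3.01, 3.14, 3.14, 3.14].

INTERFACE

Orientations are given as a unit quaternion [w, x, y, z].
In Python, from rig import ctrl gives the robot as it stands.
- The arm moves only by the tool apply_moves, never from a script. Its argument "commands" is a list of rows, each a list of 5 numbers: the finger opening in cm, from 0 to 8.54, then the shift along the tool's x, y, z in cm, then the turn about the tool's z in rad. In form: [[jaw, dx, dy, dz, roll], ...]. A call has 1 to 12 rows; each row shifts and turns the commanded pose from where the row before left it, along the tool's axes as they then stand; what a row does not reach is not made up. A row lasts 1/12 s, in which the tool goes at most 41.7 mm and 7.16 degrees, less where a joint would pass 70% of its speed; a pose out of reach is approached as far as the arm can. A call with a gripper value outside its range is refused whole. The fingers move at their own pace and stop on an object; "squeeze" is the grip in N (left out, the last holds). Time passes only in rows, so rows that do not move let the fingers close. It gives the time, the measured TCP pose, the force and the opening at its end, in the units of the state.
- ctrl.sense(): the state, without advancing time (a new reading comes with each control period).
- ctrl.capture(name): name is "scene" or "side" or "wrist"; returns the picture (384x512x3 uint8, red, green, blue); there is no depth.
- ctrl.camera_info(name): a dict with "fov_y" (degrees; the focal length in pixels is half the picture's height over the tangent of half this angle, whatever the lens; pixels are square), "cx", "cy" (the principal point, pixels), "camera_from_world" (4x4, takes a point from world to camera coordinates). Camera axes: x right, y down, z forward; pixel columns grow to the right and rows downward; lengths in mm; the calibration is good to about 2 mm. The wrist camera is an equidistant fisheye: a pixel r from the principal point sees the ray r / f radians off the axis. A picture is of the moment at which its call begins: read the wrist's pose just before it. camera_info takes no time and is no camera call; for the wrist camera it gives the pose at the moment of the call.
- ctrl.finish_job(): hands the job in, once; it reports no verdict.
The state is a dict: "time_s": time; "joints": joint angles; "dq": joint speeds; "tau": joint torques, N m; "eef_pos": TCP position; "ee_rot": TCP orientation; "force": force on the tool from outside, world axes, zero at the start; "wrist_torque": the same for the moment, N m; "grip_width": opening from 0.0 (shut) to 1.0 (fully open).
Only numpy, scipy, OpenCV 4.12 (cv2) and the standard library are available. Lean on these libraries where they do the work, as an engineer would, in place of code of your own. Each camera call takes 0.05 s, during which the arm holds its last target.

TASK

The three alike tins in the rack hold different amounts of screws, and we need the fullest. Push the hold-down bar back, away from you, until it clicks past its spring catch and stays open by itself, let go of it, then go from left to right: lift each tin a few centimetres clear of the rack to feel its weight, and set it back upright in its own socket before you take the next. Finish holding the heaviest tin still and upright in the gripper, at least 12 cm above where it stood, with the other two back in their sockets, the bar still open and the things round about left where they are.

Things in the scene. Friction and masses are not known exactly. Their poses are not given: they have to be found in the camera images.
- rack: fixed tin rack: aluminium base plate 404 mm wide, from x = -60 to +170 mm, 6 mm thick; plywood block 104 x 336 mm, top at 18 mm, with three round sockets in a row 110 mm apart. Origin on the work surface under the middle socket; x away from the robot (the bar opens that way), y left along the row, z up. Rods on posts 36 mm high at y = +-185 mm; detent housing 36 mm high at x = 105, y = 222
- socket_left (a point): the left socket of the rack as seen by the robot (the rack is never turned by more than 0.2 rad): a round recess 69 mm wide and 12 mm deep for one tin; the point is the centre of its floor, 6 mm above the work surface, z up
- socket_middle (a point): the middle socket of the rack as seen by the robot (the rack is never turned by more than 0.2 rad): a round recess 69 mm wide and 12 mm deep for one tin; the point is the centre of its floor, 6 mm above the work surface, z up
- socket_right (a point): the right socket of the rack as seen by the robot (the rack is never turned by more than 0.2 rad): a round recess 69 mm wide and 12 mm deep for one tin; the point is the centre of its floor, 6 mm above the work surface, z up
- hold_bar (a joint): slide of the hold-down bar: steel bridge over all tins (tops at 78 mm), 394 mm along y, 26 mm along x, 82 to 92 mm high, an upright at each end. 0 = closed over the tins' middles; grows along the rack's +x; stop at 0.117 m. A weak spring (about 1 N) pulls it shut. From 0.098 the spring catch resists (5 to 8 N in all); past 0.105 it snaps in and stays at about 0.112 (over 0.109: engaged)
- bar_tab (a point): centre of the front face (towards the robot) of the push tab, an upright steel plate in the middle of the hold-down bar, 60 mm wide along y, 8 mm thick, from 92 to 125 mm above the work surface; the point is 112 mm above the surface and moves with the bar. Axes as the rack's: push along +x
- tin_a_mid (a point): one of three tins that look exactly alike: closed round printed food-type tin reused for screws, 58 mm diameter, 72 mm tall, upright. They differ only in weight (one 0.67 to 0.87 kg, two of 0.16 to 0.45 kg); name and socket say nothing about the weight. The point is the tin's centre, half-way up (42 mm above the work surface in its socket)
- tin_b_mid (a point): one of three tins that look exactly alike: closed round printed food-type tin reused for screws, 58 mm diameter, 72 mm tall, upright. They differ only in weight (one 0.67 to 0.87 kg, two of 0.16 to 0.45 kg); name and socket say nothing about the weight. The point is the tin's centre, half-way up (42 mm above the work surface in its socket)
- tin_c_mid (a point): one of three tins that look exactly alike: closed round printed food-type tin reused for screws, 58 mm diameter, 72 mm tall, upright. They differ only in weight (one 0.67 to 0.87 kg, two of 0.16 to 0.45 kg); name and socket say nothing about the weight. The point is the tin's centre, half-way up (42 mm above the work surface in its socket)
- tin_a: the tin of tin_a_mid; origin at the centre of its underside, z up
- tin_b: the tin of tin_b_mid; origin at the centre of its underside, z up
- tin_c: the tin of tin_c_mid; origin at the centre of its underside, z up
- tape_measure: bystander: yellow and black tape measure 40 x 78 x 62 mm, origin under its centre; leave it alone
- jar: bystander: clear jar with yellow lid, 78 mm wide, 95 mm tall, origin under its centre; leave it alone
- cold_chisel: bystander: dark steel cold chisel 18 x 158 x 17 mm, origin under its centre; leave it alone
Not all that is in view belongs to the job. What is shaped like the tin_b but orange or pink is not meant. What is shaped like the tin_c but blue or purple is not meant.

How it is judged:
By the outcome, as a careful person would: the job done as asked, in the order asked, and still so for the second after the job is handed in, while the arm keeps its last pose, push and grip.
It also fails if it takes over 64 s, if anything falls off the work surface, if the arm or the gripper's body presses on something with over 40 N, if the wrist force passes 120 N, or if a joint passes its speed limit or range.

## Working session

There is one attempt and no reset: what is moved stays moved. The work goes in short steps, Python scripts to look and compute and a tool call to move; the robot and the scene stay as the last step left them, time stands still between calls to the robot, and variables do not carry over. Pictures are saved under pics/ and viewed, and the job is handed in when it is done.

Besides the shell and the picture viewer there is one more tool, called after "Emit:" in YAML: its name, and indented under it one key for each argument. apply_moves: Moves the arm, as the interface text tells. Its arguments: {"type":"object","properties":{"commands":{"type":"array"},"squeeze":{"type":"number"}},"required":["commands"]}

```bash
mkdir -p pics; ls; python3 - <<'E'
from rig import ctrl
import cv2,json
print(ctrl.sense())
for n in ("scene","side","wrist"):
    im=ctrl.capture(n); cv2.imwrite(f"pics/{n}0.png",im[:,:,::-1])
    ci=ctrl.camera_info(n); print(n,ci)
E
```

```text
pics
{'time_s': 0.0, 'joints': array([-2.23421637e-01,  3.13448112e-01,  1.49851177e+00,  1.47006420e-05,
        1.33100031e+00, -2.23400648e-01]), 'dq': array([ 0.00175713, -0.00119431, -0.00045901,  0.00023295, -0.00114384,
       -0.00017106]), 'tau': array([-5.78409599e-04, -4.12261176e+01, -2.59742296e+01, -3.58453699e-04,
        4.11797926e-03, -1.23038126e-05]), 'eef_pos': array([5.24730072e+02, 4.13841484e-02, 2.41707924e+02]), 'ee_rot': array([-5.82407442e-04,  7.07115274e-01,  7.07097957e-01, -3.58317890e-04]), 'force': array([ 0.21702715, -0.8483915 ,  1.08062319]), 'wrist_torque': array([ 0.04597448, -0.0042611 ,  0.03215251]), 'grip_width': 0.9974855499921101}
scene {'fov_y': 56.47622630640696, 'cx': 254.4025782770539, 'cy': 191.00236952721863, 'camera_from_world': array([[ 7.60651196e-01, -6.49000895e-01,  1.44082219e-02,
        -3.44587449e+02],
       [-2.61372035e-01, -3.26502644e-01, -9.08339520e-01,
         2.90085365e+02],
       [ 5.94217483e-01,  6.87163636e-01, -4.17985311e-01,
         7.97089511e+02],
       [ 0.00000000e+00,  0.00000000e+00,  0.00000000e
[... 230 characters left out ...]
 [-3.17432585e-01,  5.16118800e-01, -7.95523688e-01,
         1.99507149e+02],
       [ 3.93712414e-01, -6.91457735e-01, -6.05703505e-01,
         1.25504909e+03],
       [ 0.00000000e+00,  0.00000000e+00,  0.00000000e+00,
         1.00000000e+00]])}
wrist {'fov_y': 65.70646984690485, 'cx': 253.69691039618428, 'cy': 192.41155217752183, 'camera_from_world': array([[ 9.99998890e-01,  1.12802113e-03, -9.73868834e-04,
        -5.24362884e+02],
       [ 1.35906218e-03, -9.58400735e-01,  2.85422815e-01,
        -3.75487118e+01],
       [-6.11393639e-04, -2.85423822e-01, -9.58401204e-01,
         3.78268364e+02],
       [ 0.00000000e+00,  0.00000000e+00,  0.00000000e+00,
         1.00000000e+00]])}
```

View pics/scene0.png

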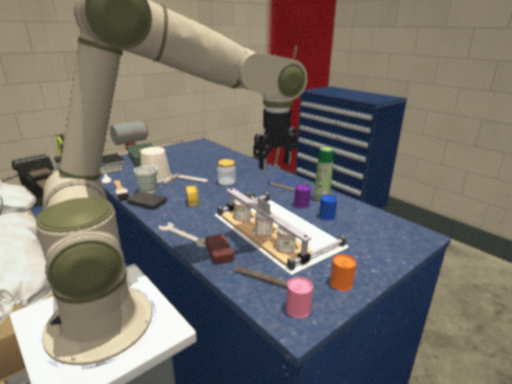

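View pics/side0.png

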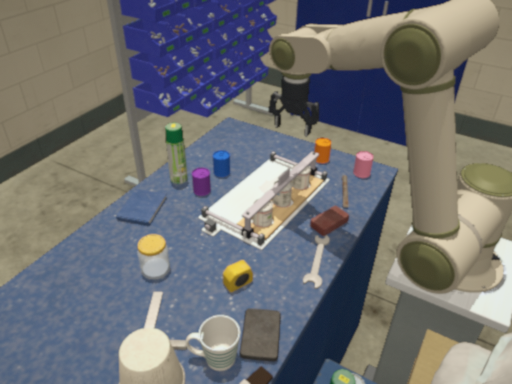

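View pics/wrist0.png

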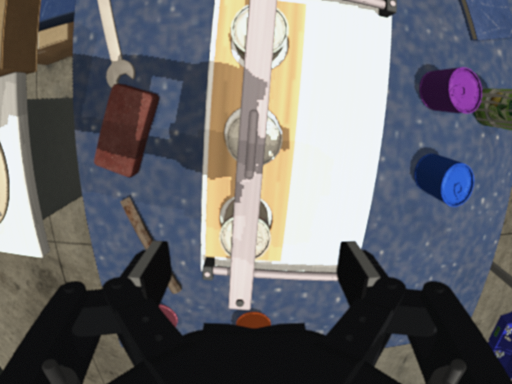

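```bash
cat > h.py <<'E'
import numpy as np,cv2
def proj(ci,P,fish):
    P=np.atleast_2d(P); M=ci["camera_from_world"]; c=P@M[:3,:3].T+M[:3,3]
    f=192/np.tan(np.radians(ci["fov_y"]/2))
    if fish:
        r=np.hypot(c[:,0],c[:,1]); s=f*np.arctan2(r,c[:,2])/np.maximum(r,1e-9)
    else: s=f/c[:,2]
    return np.stack([ci["cx"]+s*c[:,0],ci["cy"]+s*c[:,1]],1)
def ray(ci,uv,z,fish):
    uv=np.atleast_2d(uv).astype(float); f=192/np.tan(np.radians(ci["fov_y"]/2))
    d=uv-[ci["cx"],ci["cy"]]
    if fish:
        r=np.hypot(d[:,0],d[:,1]);t=r/f;k=np.sin(t)/np.maximum(r,1e-9)
        D=np.c_[d*k[:,None],np.cos(t)]
    else: D=np.c_[d/f,np.ones(len(d))]
    M=ci["camera_from_world"];R=M[:3,:3];o=-R.T@M[:3,3];D=D@R
    return o+D*((z-o[2])/D[:,2])[:,None]
def ortho(ci,im,z,x0,x1,y0,y1,s,fish):
    # image rows: x decreasing (far on top), cols: y decreasing (left on left)
    xs=np.arange(x1,x0,-s);ys=np.arange(y1,y0,-s)
    X,Y=np.meshgrid(xs,ys,indexing="ij")
    p=proj(ci,np.c_[X.ravel(),Y.ravel(),np.full(X.size,z)],fish).astype(np.float32).reshape(*X.shape,2)
    return cv2.remap(im,p[...,0],p[...,1],cv2.INTER_LINEAR)
E
python3 - <<'E'
from rig import ctrl
from h import *
ci=ctrl.camera_info("wrist"); im=cv2.imread("pics/wrist0.png")
for z in (6,78): 
    o=ortho(ci,im,z,380,720,-260,260,0.8,True)
    for x in range(400,720,50): cv2.line(o,(0,int((720-x)/.8)),(8,int((720-x)/.8)),(0,0,255),1)
    for y in range(-250,260,50): cv2.line(o,(int((260-y)/.8),0),(int((260-y)/.8),8),(0,0,255),1)
    cv2.imwrite(f"pics/o{z}.png",o)
cv2.imwrite("pics/wz.png",cv2.resize(im[0:310,190:400],None,fx=2.5,fy=1.9))
E
```

```text
(no output)
```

View pics/o6.png

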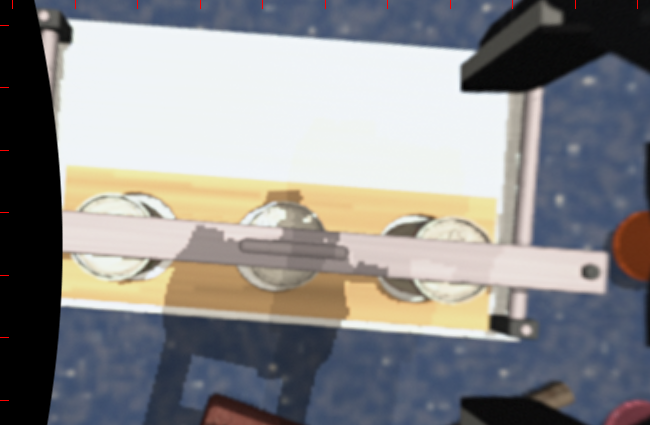

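View pics/o78.png

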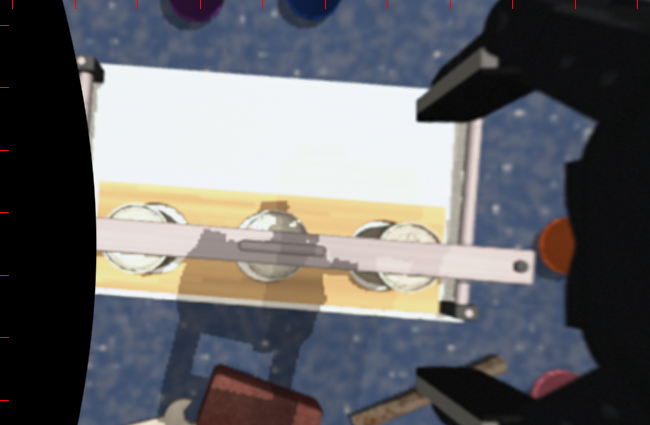

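```bash
python3 - <<'E'
from rig import ctrl
from h import *
print(ctrl.tip_extent)
ci=ctrl.camera_info("wrist"); im=cv2.imread("pics/wrist0.png")
o=ortho(ci,im,125,470,580,-20,110,0.2,True)
cv2.imwrite("pics/o125.png",o)
E
```

```text
11.0
```

View pics/o125.png

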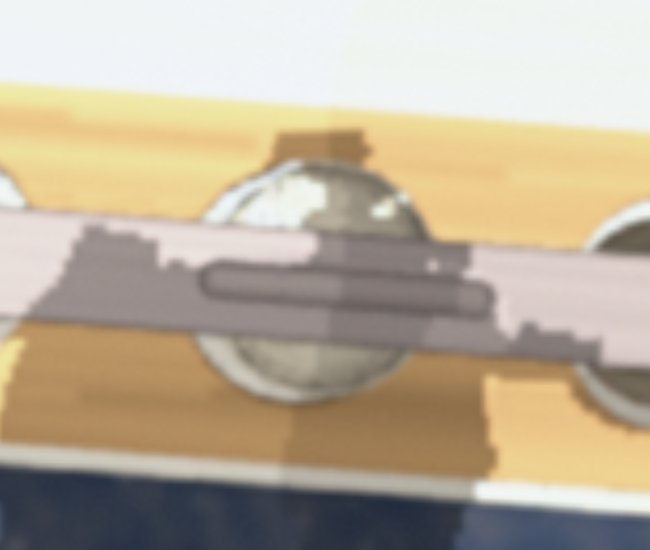

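Emit:
apply_moves:
  commands:
    - [0,0,0,0,0.075]
    - [0,1.4,-1.3,0,0]
    - [0,1.4,-1.3,0,0]
    - [0,1.3,-1.3,0,0]
    - [0,0,0,1.5,0]
    - [0,0,0,2,0]
    - [0,0,0,2,0]
    - [0,0,0,2,0]
    - [0,0,0,2,0]
    - [0,0,0,2,0]
    - [0,0,0,1.4,0]
    - [0,0,0,0,0]

```text
time_s: 1.15
eef_pos: [487.7, 44.0, 110.7]
ee_rot: [-0.002, 0.733, 0.68, -0.002]
force: [-0.4, 0.4, -0.2]
grip_width: -0.0
```

```bash
python3 - <<'E'
from rig import ctrl
import cv2
for n in ("side","wrist","scene"):
    im=ctrl.capture(n); cv2.imwrite(f"pics/{n}1.png",im[:,:,::-1])
s=cv2.imread("pics/side1.png")[90:280,170:370];c=cv2.imread("pics/scene1.png")[130:290,180:360]
cv2.imwrite("pics/s1.png",cv2.hconcat([cv2.resize(s,(400,380)),cv2.resize(c,(400,380))]))
E
```

```text
(no output)
```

View pics/s1.png

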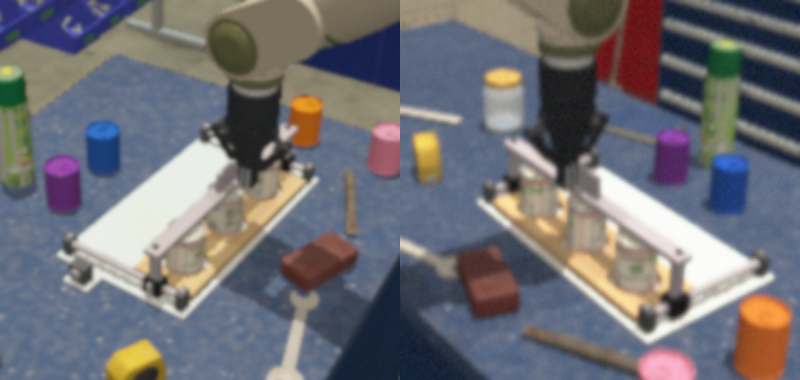

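View pics/wrist1.png

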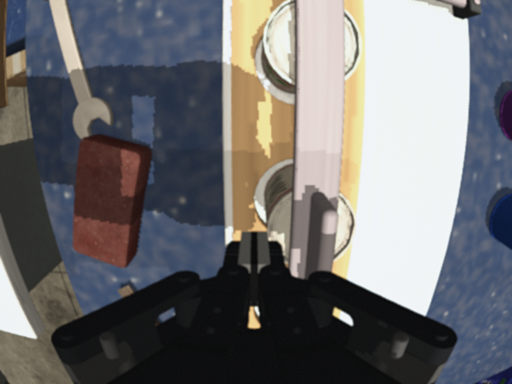

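Emit:
apply_moves:
  commands:
    - [0,0,0.8,0,0]
    - [0,0,0.8,0,0]
    - [0,0,0.8,0,0]
    - [0,0,0.8,0,0]
    - [0,0,0.8,0,0]
    - [0,0,0.8,0,0]
    - [0,0,0.8,0,0]
    - [0,0,0.8,0,0]
    - [0,0,0.8,0,0]
    - [0,0,0.8,0,0]
    - [0,0,0.8,0,0]
    - [0,0,0.8,0,0]

```text
time_s: 2.3
eef_pos: [585.7, 36.4, 113.2]
ee_rot: [-0.0, 0.733, 0.68, -0.0]
force: [-1.9, -0.9, 1.6]
grip_width: -0.001
```

```bash
python3 - <<'E'
from rig import ctrl
import cv2
for n in ("wrist",):
    im=ctrl.capture(n); cv2.imwrite(f"pics/{n}2.png",im[:,:,::-1])
E
```

```text
(no output)
```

View pics/wrist2.png

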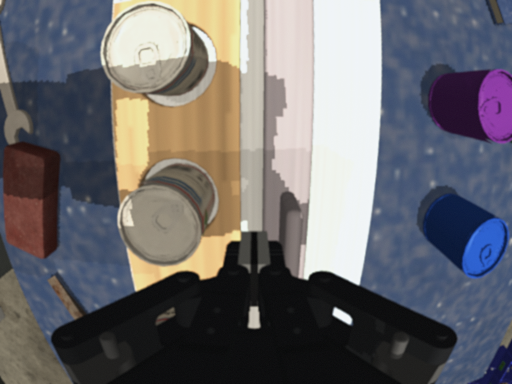

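Emit:
apply_moves:
  commands:
    - [0,0,0.5,0,0]
    - [0,0,0.5,0,0]
    - [0,0,0.5,0,0]
    - [0,0,0.4,0,0]
    - [0,0,0.3,0,0]

```text
time_s: 2.77
eef_pos: [606.5, 34.9, 113.1]
ee_rot: [-0.001, 0.733, 0.68, -0.001]
force: [-3.6, -2.0, 1.7]
grip_width: -0.006
```

Emit:
apply_moves:
  commands:
    - [0,0,0.3,0,0]
    - [0,0,0.2,0,0]

```text
time_s: 2.93
eef_pos: [612.1, 34.5, 113.1]
ee_rot: [-0.0, 0.733, 0.68, -0.0]
force: [-1.9, -0.8, -1.0]
grip_width: -0.001
```

Emit:
apply_moves:
  commands:
    - [0,0,0.2,0,0]
    - [0,0,0.2,0,0]

```text
time_s: 3.1
eef_pos: [616.1, 34.3, 113.3]
ee_rot: [0.0, 0.733, 0.68, 0.0]
force: [-2.9, -0.1, -1.1]
grip_width: 0.002
```

```bash
python3 - <<'E'
from rig import ctrl
from h import *
ci=ctrl.camera_info("wrist");im=ctrl.capture("wrist")[:,:,::-1]; cv2.imwrite("pics/wrist3.png",im)
print(ctrl.sense()["eef_pos"],ctrl.sense()["force"])
o=ortho(ci,im,92,500,700,-40,220,0.4,True)
cv2.imwrite("pics/o92.png",o)
E
```

```text
[616.38291215  34.30357534 113.30323609] [-0.04751008 -0.11269784 -0.35278433]
```

View pics/o92.png

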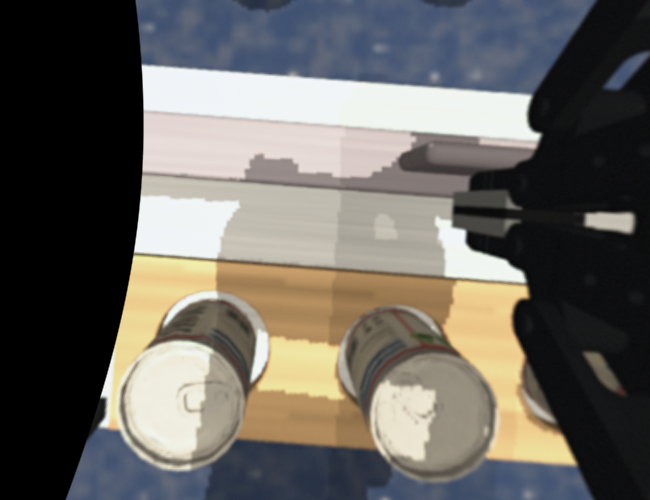

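Emit:
apply_moves:
  commands:
    - [0,0,-0.8,0,0]
    - [0,0,-1.0,0,0]
    - [0,0,-1,0,0]
    - [0,0,-1,-1.5,0]
    - [5,0,-1,-2.5,0]
    - [8.5,0,-1.2,-2.5,0]
    - [8.5,0,-1.2,-2.5,0]
    - [8.5,0,-1.2,-2,0]
    - [8.5,0,-1.0,-1,0]
    - [8.5,0,0,0,0]

```text
time_s: 3.98
eef_pos: [522.2, 41.6, 236.2]
ee_rot: [0.002, 0.733, 0.68, 0.002]
force: [-1.1, 0.3, 0.5]
grip_width: 0.85
```

```bash
python3 - <<'E'
from rig import ctrl
from h import *
print(ctrl.sense()["eef_pos"],ctrl.sense()["force"])
ci=ctrl.camera_info("wrist");im=ctrl.capture("wrist")[:,:,::-1]; cv2.imwrite("pics/wrist4.png",im)
o=ortho(ci,im,78,460,700,-120,200,0.45,True)
cv2.imwrite("pics/o78b.png",o)
o=ortho(ci,im,92,460,700,-120,200,0.45,True)
cv2.imwrite("pics/o92b.png",o)
E
```

```text
[522.20193184  41.57189445 236.24040537] [-1.09305215  0.29797252  0.46162563]
```

View pics/o78b.png

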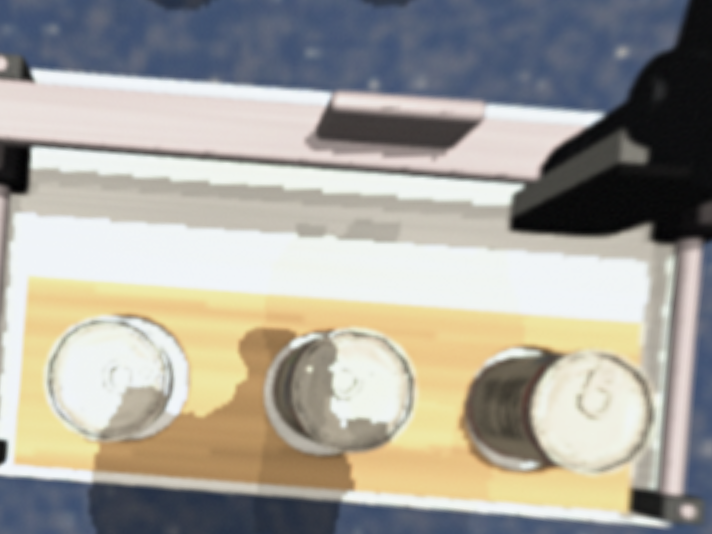

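View pics/o92b.png

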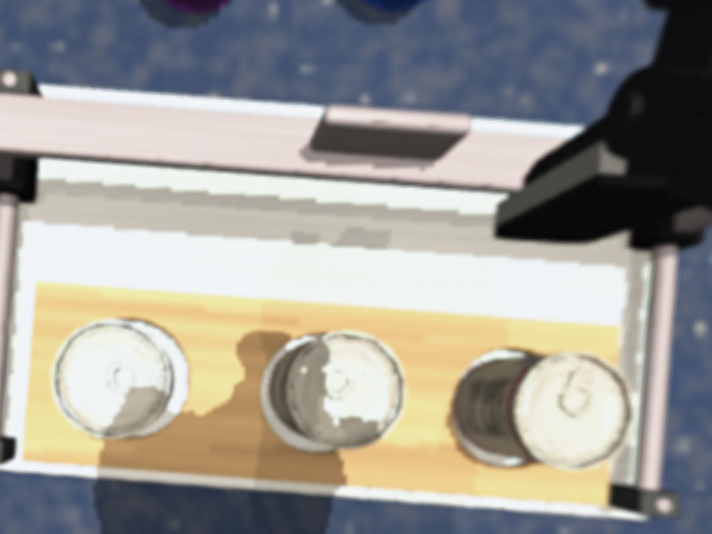

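Emit:
apply_moves:
  commands:
    - [8.5,2.2,-0.1,0,0]
    - [8.5,2.2,0,0,0]
    - [8.5,2.2,0,1.5,0]
    - [8.5,2.2,0,2,0]
    - [8.5,2.1,0,2,0]
    - [8.5,0,0,2.0,0]
    - [8.5,0,0,1.5,0]
    - [8.5,0,0,1,0]
    - [8.5,0,0,0,0]

```text
time_s: 4.78
eef_pos: [528.5, 150.0, 130.4]
ee_rot: [-0.001, 0.733, 0.68, -0.002]
force: [0.0, 0.4, -1.1]
grip_width: 0.994
```

```bash
python3 - <<'E'
from rig import ctrl
from h import *
print(ctrl.sense()["eef_pos"],ctrl.sense()["force"],ctrl.sense()["grip_width"])
a=ctrl.capture("side")[:,:,::-1]; b=ctrl.capture("wrist")[:,:,::-1]
cv2.imwrite("pics/p5.png",cv2.hconcat([cv2.resize(a[90:270,170:350],(384,384)),cv2.resize(b,(400,384))]))
E
```

```text
[528.47718921 150.00311512 130.4445216 ] [ 0.00828625  0.41803021 -1.14428799] 0.9944175429471014
```

View pics/p5.png

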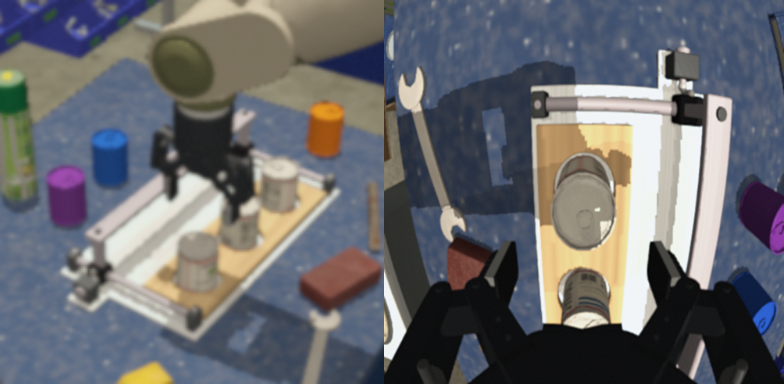

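```bash
python3 - <<'E'
from rig import ctrl
from h import *
for n in ("side","wrist"):
    ci=ctrl.camera_info(n)
    M=ci["camera_from_world"];print(-M[:3,:3].T@M[:3,3])
    print(n,proj(ci,[[528.5,150,130],[529.4,150.5,78],[524,41.6,78],[515,-66,78]],n=="wrist").round())
E
```

```text
[  44.86075521 1043.54913893  909.91911898]
side [[264. 190.]
 [263. 204.]
 [282. 185.]
 [300. 169.]]
[534.82280997 222.28836092 264.11352503]
wrist [[252. 254.]
 [254. 216.]
 [257. 336.]
 [255. 403.]]
```

Emit:
apply_moves:
  commands:
    - [8.5,0,0.1,1.5,0]
    - [8.5,0,0,2,0]
    - [8.5,0,0,2,0]
    - [8.5,0,0,1.5,0]
    - [8.5,0,0,1,0]
    - [8.5,0,0,0.5,0]
    - [8.5,0,0,0,0]
    - [4,0,0,0,0]
    - [4,0,0,0,0]
    - [4,0,0,0,0]
    - [4,0,0,0,0]
    - [4,0,0,0,0]
  squeeze: 50

```text
time_s: 5.88
eef_pos: [530.8, 150.1, 49.6]
ee_rot: [0.001, 0.733, 0.68, 0.001]
force: [-1.6, 0.2, 5.5]
grip_width: 0.656
```

```bash
python3 - <<'E'
from rig import ctrl
s=ctrl.sense();print(s["eef_pos"],s["force"],s["grip_width"])
E
```

```text
[530.77010372 150.07487122  49.55286769] [-1.61220702  0.17014992  5.49569981] 0.6564050718623479
```

Emit:
apply_moves:
  commands:
    - [4,0,0,0,0]
    - [4,0,0,0,0]
    - [4,0,0,-0.5,0]
    - [4,0,0,-0.8,0]
    - [4,0,0,-1,0]
    - [4,0,0,-1,0]
    - [4,0,0,-1,0]
    - [4,0,0,-0.7,0]
    - [4,0,0,0,0]
    - [4,0,0,0,0]
    - [4,0,0,0,0]
    - [4,0,0,0,0]

```text
time_s: 6.88
eef_pos: [529.9, 150.0, 97.7]
ee_rot: [-0.0, 0.733, 0.68, -0.0]
force: [0.2, -0.6, -3.2]
grip_width: 0.658
```

```bash
python3 - <<'E'
from rig import ctrl
from h import *
s=ctrl.sense();print(s["eef_pos"],s["force"],s["grip_width"],s["tau"],s["wrist_torque"])
a=ctrl.capture("side")[:,:,::-1]; b=ctrl.capture("wrist")[:,:,::-1]
print(ctrl.sense()["force"])
cv2.imwrite("pics/p6.png",cv2.hconcat([cv2.resize(a[90:270,170:350],(384,384)),cv2.resize(b,(400,384))]))
E
```

```text
[529.92660361 149.99413774  97.73039459] [ 0.21739744 -0.55249112 -3.16580161] 0.6584071837486223 [ 1.44729824e-02 -4.88073957e+01 -2.31992894e+01  6.41009974e-03
  1.30588371e-03  1.47718646e-05] [ 0.00472849 -0.05939589  0.02140008]
[ 0.42969381  0.18650112 -3.8466955 ]
```

View pics/p6.png

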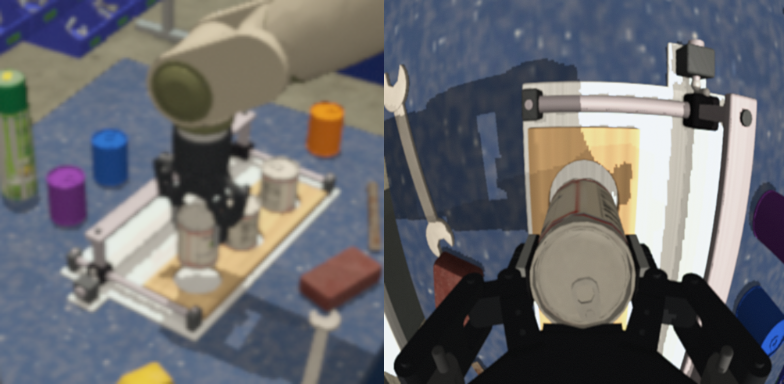

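Emit:
apply_moves:
  commands:
    - [4,0,0,0,0]
    - [4,0,0,0,0]
    - [4,0,0,0,0]

```text
time_s: 7.23
eef_pos: [530.2, 150.0, 98.2]
ee_rot: [-0.0, 0.733, 0.68, -0.0]
force: [0.1, 0.3, -3.6]
grip_width: 0.657
```

Emit:
apply_moves:
  commands:
    - [4,0,0,0,0]
    - [4,0,0,0,0]

```text
time_s: 7.4
eef_pos: [530.3, 150.0, 98.3]
ee_rot: [-0.0, 0.733, 0.68, -0.0]
force: [0.0, -0.2, -3.2]
grip_width: 0.657
```

Emit:
apply_moves:
  commands:
    - [4,0,0,0.8,0]
    - [4,0,0,1,0]
    - [4,0,0,1,0]
    - [4,0,0,0.8,0]
    - [4,0,0,0.6,0]
    - [4,0,0,0.3,0]
    - [4,0,0,0.2,0]
    - [4,0,0,0.0,0]

```text
time_s: 8.07
eef_pos: [530.2, 150.0, 51.0]
ee_rot: [-0.0, 0.733, 0.68, -0.0]
force: [-0.4, -0.4, -4.0]
grip_width: 0.657
```

Emit:
apply_moves:
  commands:
    - [4,0,0,0.1,0]
    - [4,0,0,0.1,0]
    - [4,0,0,0.1,0]
    - [4,0,0,0,0]

```text
time_s: 8.4
eef_pos: [530.6, 150.0, 49.5]
ee_rot: [0.0, 0.733, 0.68, 0.0]
force: [-3.4, -1.7, 7.3]
grip_width: 0.66
```

Emit:
apply_moves:
  commands:
    - [6.2,0,0,0,0]
    - [7.5,0,0,0,0]
    - [8.5,0,0,0,0]
    - [8.5,0,0,0,0]
    - [8.5,0,0,0,0]
    - [8.5,0,0,-1,0]
    - [8.5,0,0,-2,0]
    - [8.5,0,0,-2,0]
    - [8.5,0,0,-2,0]
    - [8.5,0,0,-1.5,0]
    - [8.5,0,0,0,0]

```text
time_s: 9.32
eef_pos: [531.7, 150.2, 137.0]
ee_rot: [0.002, 0.733, 0.68, 0.002]
force: [-0.4, 0.3, 0.4]
grip_width: 0.996
```

```bash
python3 - <<'E'
from rig import ctrl
from h import *
s=ctrl.sense();print(s["eef_pos"],s["force"],s["grip_width"])
ci=ctrl.camera_info("wrist")
a=ctrl.capture("side")[:,:,::-1]; b=ctrl.capture("wrist")[:,:,::-1]
cv2.imwrite("pics/p7.png",cv2.hconcat([cv2.resize(a[90:270,170:350],(384,384)),cv2.resize(b,(400,384))]))
cv2.imwrite("pics/o78c.png",ortho(ci,b,78,460,600,80,220,0.35,True))
E
```

```text
[531.71403405 150.19137696 137.02380073] [-0.35514671  0.31923855  0.42977258] 0.9962351380159851
```

View pics/p7.png

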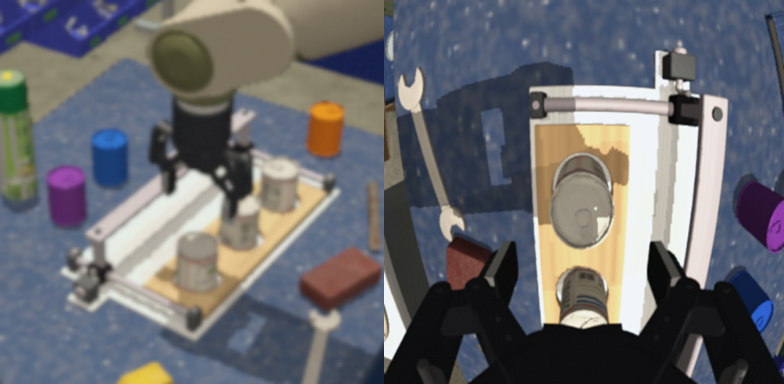

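View pics/o78c.png

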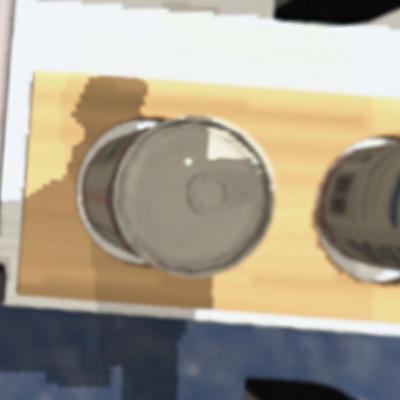

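Emit:
apply_moves:
  commands:
    - [8.5,-1.8,0,0,0]
    - [8.5,-2.2,0,0,0]
    - [8.5,-2.3,0,0,0]
    - [8.5,-2.3,0,0,0]
    - [8.5,-2.3,0,0,0]
    - [8.5,0,0,1.0,0]
    - [8.5,0,0,2.0,0]
    - [8.5,0,0,1,0]
    - [8.5,0,0,0,0]
    - [8.5,0,0,0,0]

```text
time_s: 10.25
eef_pos: [521.7, 41.8, 92.6]
ee_rot: [-0.001, 0.733, 0.68, -0.001]
force: [0.3, -0.2, 0.2]
grip_width: 0.994
```

```bash
python3 - <<'E'
from rig import ctrl
from h import *
s=ctrl.sense();print(s["eef_pos"],s["force"],s["grip_width"])
b=ctrl.capture("wrist")[:,:,::-1]
cv2.imwrite("pics/w8.png",b)
E
```

```text
[521.72219989  41.81460441  92.64207697] [ 0.26176742 -0.22842661  0.16465725] 0.9943090068031183
```

View pics/w8.png

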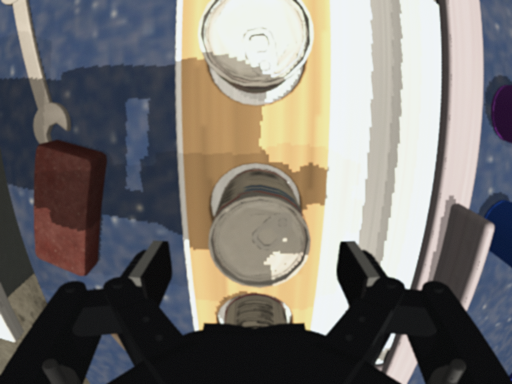

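Emit:
apply_moves:
  commands:
    - [8.5,0,0.2,1,0]
    - [8.5,0,0,1.5,0]
    - [8.5,0,0,1.2,0]
    - [8.5,0,0,0.5,0]
    - [8.5,0,0,0,0]
    - [4,0,0,0,0]
    - [4,0,0,0,0]
    - [4,0,0,0,0]
    - [4,0,0,0,0]
    - [4,0,0,0,0]
    - [4,0,0,0,0]
    - [4,0,0,0,0]

```text
time_s: 11.3
eef_pos: [524.7, 41.1, 52.3]
ee_rot: [0.001, 0.733, 0.68, 0.001]
force: [-0.2, 0.7, 6.2]
grip_width: 0.66
```

Emit:
apply_moves:
  commands:
    - [4,0,0,-0.5,0]
    - [4,0,0,-0.8,0]
    - [4,0,0,-1,0]
    - [4,0,0,-1,0]
    - [4,0,0,-1,0]
    - [4,0,0,-0.7,0]
    - [4,0,0,0,0]
    - [4,0,0,0,0]
    - [4,0,0,0,0]
    - [4,0,0,0,0]
    - [4,0,0,0,0]

```text
time_s: 12.22
eef_pos: [523.9, 41.2, 100.8]
ee_rot: [-0.0, 0.733, 0.68, -0.0]
force: [0.1, -0.9, -1.5]
grip_width: 0.659
```

Emit:
apply_moves:
  commands:
    - [4,0,0,0,0]
    - [4,0,0,0,0]

```text
time_s: 12.38
eef_pos: [524.0, 41.2, 101.1]
ee_rot: [-0.0, 0.733, 0.68, -0.0]
force: [-0.3, -0.1, -1.0]
grip_width: 0.656
```

```bash
python3 - <<'E'
from rig import ctrl
from h import *
a=ctrl.capture("side")[:,:,::-1]; b=ctrl.capture("wrist")[:,:,::-1]
s=ctrl.sense();print(s["eef_pos"],s["force"],s["grip_width"])
cv2.imwrite("pics/p9.png",cv2.hconcat([cv2.resize(a[90:270,170:350],(384,384)),cv2.resize(b,(400,384))]))
E
```

```text
[524.04631942  41.19529735 101.16489169] [-0.22095962  0.10365169 -1.61667078] 0.6529758034191796
```

View pics/p9.png

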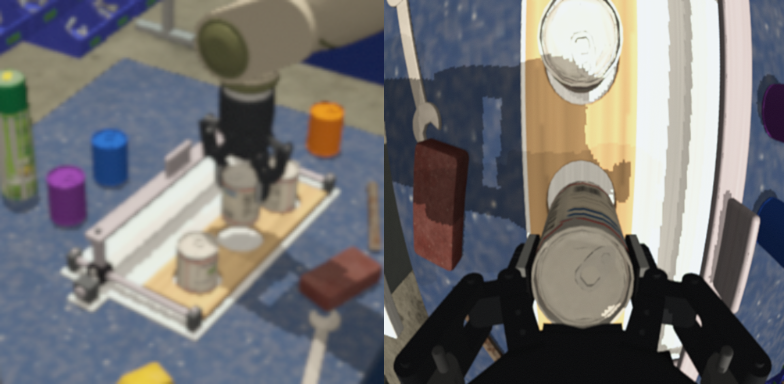

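Emit:
apply_moves:
  commands:
    - [4,0,0,0.8,0]
    - [4,0,0,1,0]
    - [4,0,0,1,0]
    - [4,0,0,0.8,0]
    - [4,0,0,0.6,0]
    - [4,0,0,0.3,0]
    - [4,0,0,0.2,0]
    - [4,0,0,0.1,0]
    - [4,0,0,0.1,0]
    - [4,0,0,0.0,0]
    - [4,0,0,0.0,0]

```text
time_s: 13.4
eef_pos: [524.2, 41.2, 52.5]
ee_rot: [0.0, 0.733, 0.68, 0.0]
force: [0.2, 0.3, -1.1]
grip_width: 0.657
```

Emit:
apply_moves:
  commands:
    - [4,0,0,0.1,0]
    - [4,0,0,0.1,0]
    - [4,0,0,0,0]

```text
time_s: 13.65
eef_pos: [524.4, 41.1, 52.2]
ee_rot: [0.0, 0.733, 0.68, 0.0]
force: [-7.0, 0.5, 18.4]
grip_width: 0.659
```

Emit:
apply_moves:
  commands:
    - [5.8,0,0,-0.1,0]
    - [6.4,0,0,0,0]
    - [7.5,0,0,0,0]
    - [8.5,0,0,0,0]
    - [8.5,0,0,0,0]
    - [8.5,0,0,-1,0]
    - [8.5,0,0,-2,0]
    - [8.5,0,0,-2,0]
    - [8.5,0,0,-2,0]
    - [8.5,0,0,-1.5,0]
    - [8.5,0,0,0,0]

```text
time_s: 14.57
eef_pos: [525.5, 41.0, 139.8]
ee_rot: [0.002, 0.733, 0.68, 0.002]
force: [1.4, -0.4, 0.6]
grip_width: 0.994
```

```bash
python3 - <<'E'
from rig import ctrl
from h import *
s=ctrl.sense();print(s["eef_pos"],s["force"],s["grip_width"])
ci=ctrl.camera_info("wrist")
a=ctrl.capture("side")[:,:,::-1]; b=ctrl.capture("wrist")[:,:,::-1]
cv2.imwrite("pics/p10.png",cv2.hconcat([cv2.resize(a[90:270,170:350],(384,384)),cv2.resize(b,(400,384))]))
cv2.imwrite("pics/o78d.png",ortho(ci,b,78,450,590,-30,110,0.35,True))
E
```

```text
[525.52694643  41.03283868 139.83515507] [ 1.40505881 -0.39536221  0.62316202] 0.9935896028153234
```

View pics/p10.png

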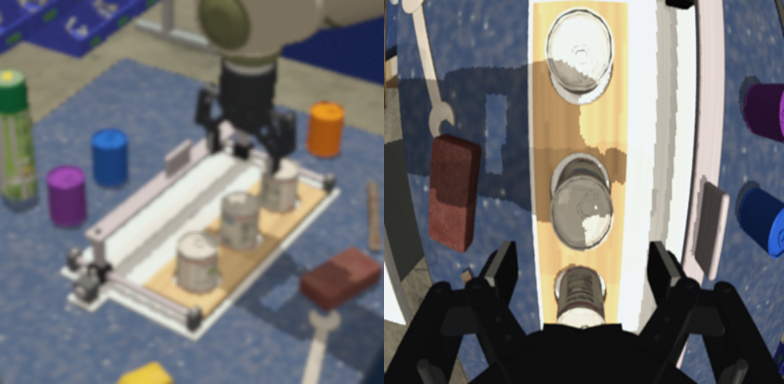

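View pics/o78d.png

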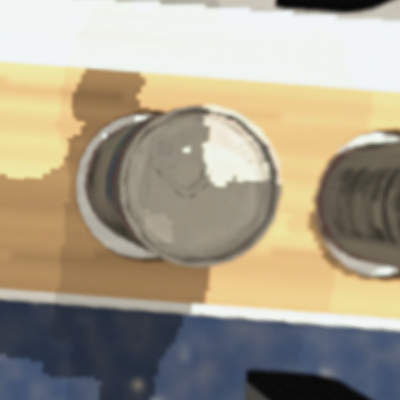

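Emit:
apply_moves:
  commands:
    - [8.5,-1.8,0,0,0]
    - [8.5,-2.2,0,0,0]
    - [8.5,-2.3,0,0,0]
    - [8.5,-2.3,0,0,0]
    - [8.5,-2.3,0,0,0]
    - [8.5,0,0,1.0,0]
    - [8.5,0,0,2.0,0]
    - [8.5,0,0,1.2,0]
    - [8.5,0,0,0,0]
    - [8.5,0,0,0,0]

```text
time_s: 15.5
eef_pos: [515.4, -67.0, 93.3]
ee_rot: [-0.001, 0.733, 0.68, -0.001]
force: [-0.1, -0.3, 0.2]
grip_width: 0.997
```

```bash
python3 - <<'E'
from rig import ctrl
from h import *
ci=ctrl.camera_info("wrist")
b=ctrl.capture("wrist")[:,:,::-1]
s=ctrl.sense();print(s["eef_pos"],s["force"],s["grip_width"])
cv2.imwrite("pics/w11.png",cv2.hconcat([b[:,100:420],ortho(ci,b,78,450,590,-140,0,0.3645,True)[:384,:384]]))
E
```

```text
[515.88629438 -67.16946107  94.17100739] [ 0.45285518 -0.49985384  0.3221014 ] 0.99456493046199
```

View pics/w11.png

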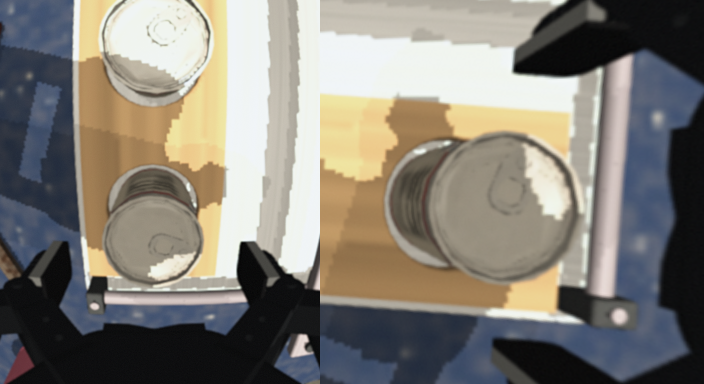

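Emit:
apply_moves:
  commands:
    - [8.5,0,0,1,0]
    - [8.5,0,0,1.5,0]
    - [8.5,0,0,1.2,0]
    - [8.5,0,0,0.6,0]
    - [8.5,0,0,0,0]
    - [4,0,0,0,0]
    - [4,0,0,0,0]
    - [4,0,0,0,0]
    - [4,0,0,0,0]
    - [4,0,0,0,0]
    - [4,0,0,0,0]
    - [4,0,0,0,0]
  squeeze: 60

```text
time_s: 16.55
eef_pos: [515.9, -67.5, 52.3]
ee_rot: [0.0, 0.733, 0.68, 0.0]
force: [-4.1, 1.5, 5.8]
grip_width: 0.658
```

Emit:
apply_moves:
  commands:
    - [4,0,0,-0.5,0]
    - [4,0,0,-0.8,0]
    - [4,0,0,-1,0]
    - [4,0,0,-1,0]
    - [4,0,0,-1,0]
    - [4,0,0,-0.7,0]
    - [4,0,0,0,0]
    - [4,0,0,0,0]
    - [4,0,0,0,0]
    - [4,0,0,0,0]
    - [4,0,0,0,0]

```text
time_s: 17.47
eef_pos: [515.7, -67.4, 100.8]
ee_rot: [-0.0, 0.733, 0.68, -0.0]
force: [-0.7, 0.5, -8.6]
grip_width: 0.652
```

Emit:
apply_moves:
  commands:
    - [4,0,0,0,0]
    - [4,0,0,0,0]

```text
time_s: 17.63
eef_pos: [515.9, -67.5, 101.1]
ee_rot: [-0.0, 0.733, 0.68, -0.0]
force: [0.2, -0.4, -7.5]
grip_width: 0.652
```

```bash
python3 - <<'E'
from rig import ctrl
from h import *
a=ctrl.capture("side")[:,:,::-1]; b=ctrl.capture("wrist")[:,:,::-1]
s=ctrl.sense();print(s["eef_pos"],s["force"],s["grip_width"])
cv2.imwrite("pics/p12.png",cv2.hconcat([cv2.resize(a[90:270,170:350],(384,384)),cv2.resize(b,(400,384))]))
E
```

```text
[515.88385882 -67.51111844 101.18218651] [ 4.10515538e-01 -3.03907032e-04 -8.42471727e+00] 0.6531683966466374
```

View pics/p12.png

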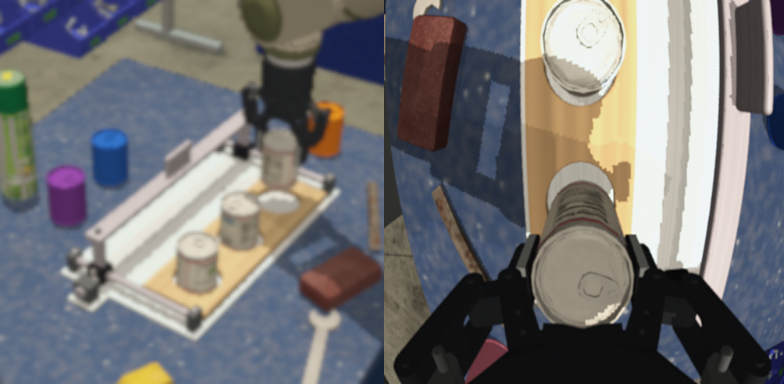

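Emit:
apply_moves:
  commands:
    - [4,0,0,-0.6,0]
    - [4,0,0,-1.2,0]
    - [4,0,0,-1.6,0]
    - [4,0,0,-1.6,0]
    - [4,0,0,-1.6,0]
    - [4,0,0,-1.6,0]
    - [4,0,0,-1.4,0]
    - [4,0,0,-0.8,0]
    - [4,0,0,-0.4,0]
    - [4,0,0,0,0]
    - [4,0,0,0,0]
    - [4,0,0,0,0]
  squeeze: 70

```text
time_s: 18.73
eef_pos: [515.6, -67.4, 208.4]
ee_rot: [-0.001, 0.733, 0.68, -0.0]
force: [-0.4, 0.0, -9.6]
grip_width: 0.654
```

Emit:
apply_moves:
  commands:
    - [4,0,0,0,0]
    - [4,0,0,0,0]
    - [4,0,0,0,0]
    - [4,0,0,0,0]
    - [4,0,0,0,0]
    - [4,0,0,0,0]
    - [4,0,0,0,0]
    - [4,0,0,0,0]
    - [4,0,0,0,0]
    - [4,0,0,0,0]

```text
time_s: 19.57
eef_pos: [515.9, -67.5, 209.3]
ee_rot: [0.0, 0.733, 0.68, 0.0]
force: [0.0, -0.2, -8.5]
grip_width: 0.657
```

```bash
python3 - <<'E'
from rig import ctrl
from h import *
a=ctrl.capture("side")[:,:,::-1]; b=ctrl.capture("wrist")[:,:,::-1]; c=ctrl.capture("scene")[:,:,::-1]
s=ctrl.sense();print(s["eef_pos"],s["force"],s["grip_width"])
cv2.imwrite("pics/p13.png",cv2.hconcat([cv2.resize(a[60:290,150:400],(400,384)),cv2.resize(b,(400,384))]))
cv2.imwrite("pics/p14.png",cv2.resize(c[120:330,140:380],None,fx=2.5,fy=2.5))
E
```

```text
[515.91457742 -67.5256836  209.30916247] [ 0.05349726 -0.4574955  -8.95946191] 0.6554908599880774
```

View pics/p13.png

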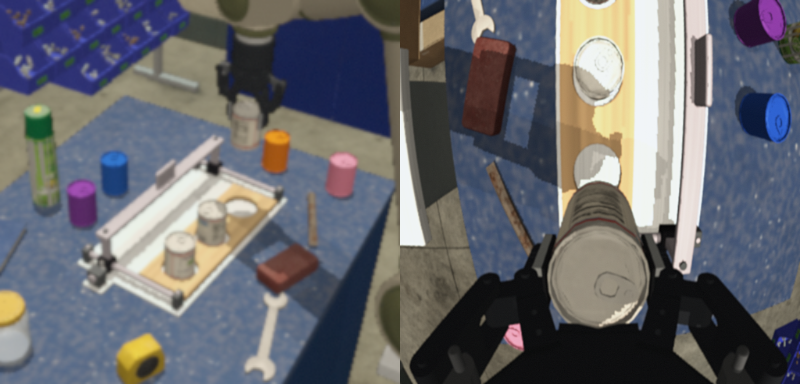

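View pics/p14.png

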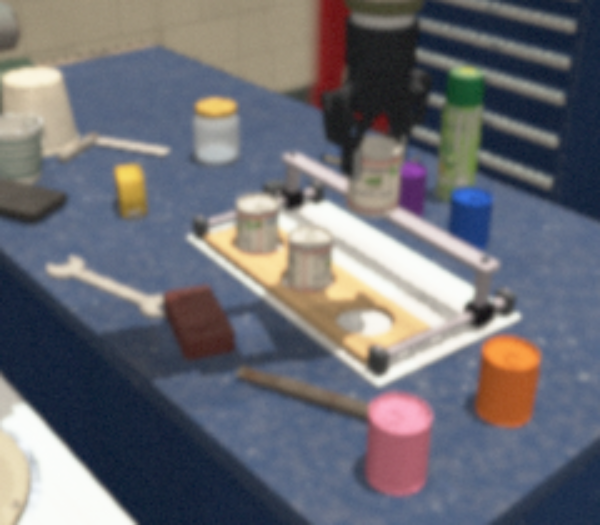

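The pictures show the heaviest tin held upright about 157 mm up. The other two tins are seated, the bar is open and the bystanders have not moved.

```bash
python3 -c "
from rig import ctrl
print(ctrl.finish_job())"
```

```text
the job is handed in; nothing more can be done
None
```

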